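# Reset the swing stop of a bench jig and lock it

### The arm

A 6-joint arm with a two-finger parallel gripper is mounted at the origin on the work surface. World frame = base frame: x ahead of the robot, y to its left, z up, the work surface at z = 0. Lengths are in m, angles in rad, forces in N, time in s.
With the tool pointing down it reaches from about 0.3 to 0.875 m from the base axis. Payload 6.4 kg.
Tool frame: the origin (TCP) lies between the finger pads; the fingertips stand 11 mm ahead of it and the grasp point (between the pads) lies 8 mm behind it (ctrl.tcp_to_tips is the y of the fingertips in the tool frame, in m); y points along the fingers, x is the direction in which the jaws open and shut, and the axes are right-handed (so a half turn about y gives the same grasp; the last joint's range is limited). The gripper opens to 85 mm and grips with 20 to 120 N. Pads are 22 mm wide; open, the fingers measure 114 mm over their backs; the gripper's body (76 mm by 85 mm) begins 54 mm behind the grasp point. The pads swing forward as they close: fully open they stand 13 mm farther back than shut.
Start: joints at [0.988, 0.181, 1.607, -0, 1.354, -0.206], TCP at [0.212, 0.535, 0.242] pointing down, gripper open.
Joint ranges: [-2.99, 2.99], [-0.89, 2.07], [0.3, 2.58], [-1.14, 4.28], [0, 2.63], [-3.12, 3.12]. Speed limits (rad/s): [2.57, 2.57, 3.01, 3.14, 3.14, 3.14].

### API

Orientations are given as a unit quaternion [w, x, y, z].
In Python, from bench import ctrl gives the robot as it stands.
- The arm moves only by the tool apply_moves, never from a script. Its argument "plan" is text: rows parted by semicolons, each of 7 numbers parted by spaces: the shift along the tool's x, y, z each as a share of 0.05 m, from -1 to 1, then the turn, a rotation vector about the tool's x, y, z each as a share of 0.12 rad, from -1 to 1, then the opening, from 0 (shut) to 1 (fully open). In form: dx dy dz wx wy wz claw; .... A call has exactly 5 rows; each row shifts and turns the commanded pose from where the row before left it, along the tool's axes as they then stand; what a row does not reach is not made up. A row lasts 1/10 s, in which the tool goes at most 50 mm and 8.59 degrees, less where a joint would pass 70% of its speed; a pose out of reach is approached as far as the arm can. A call with a number of a shift or a turn outside -1 to 1 is refused whole. A call with a gripper value outside its range is refused whole. The fingers move at their own pace and stop on an object; the grip force is fixed at half the most. Time passes only in rows, so rows that do not move let the fingers close, or fill a call up. It gives the time, the measured TCP pose, the force and the opening at its end, in the units of the state.
- ctrl.get_obs(): the state, without advancing time (a new reading comes with each control period).
- ctrl.camera(name): name is "side" or "top"; returns the picture (384x512x3 uint8, red, green, blue); there is no depth.
- ctrl.get_calibration(name): a dict with "intrinsics" (3x3 intrinsics, pixels), "k1" (the pictures are not rectified: a ray, as slopes to the right and down, at radius r is drawn at 1 + k1 r^2 times it, then the intrinsics apply), "R" (3x3) and "t" (3): a world point X has camera coordinates R X + t. Camera axes: x right, y down, z forward; pixel columns grow to the right and rows downward; lengths in m; the calibration is good to about 2 mm. A picture is of the moment at which its call begins. get_calibration takes no time and is no camera call.
- ctrl.hand_in(): hands the job in, once; it reports no verdict.
Trained networks look in the newest picture that a camera, given by its name, has taken for a name from the list of things; names that differ only in an ending like _2 or _b are one class to them, and where a whole thing is asked for, a point or a joint stands for the part that bears it (a point fixed in the world has none). Each returns a list of dicts, best first, with "score" (0 to 1); they miss things now and then, are a little off and sometimes report something else, mostly with a low value. They report only what shows in the picture. A call takes as long as a camera call.
- ctrl.recognise(camera, target): "point" ([x, y, z] in m, in world coordinates, good to about 4 mm: the middle of the surface that is visible of it).
The state is a dict: "time_s": time; "q": joint angles; "dq": joint speeds; "joint_efforts": joint torques, N m; "eef_pos": TCP position; "eef_rot": TCP orientation; "wrist_force": force on the tool from outside, world axes, zero at the start; "torque": the same for the moment, N m; "opening": opening from 0.0 (shut) to 1.0 (fully open).
Only numpy, scipy, OpenCV 4.12 (cv2) and the standard library are available. Lean on these libraries where they do the work, as an engineer would, in place of code of your own. Each camera call takes 0.05 s, during which the arm holds its last target.

### The job

The swing stop on the jig has to be set to the part in the little vise. Loosen the overtightened brass lock ring (anticlockwise) until it turns quite freely, turn the red knob clockwise until the stop's orange spring nose bears lightly on the part, then tighten the brass ring again to about 0.35 N m (snug, well short of how tight it was) and let go. Do not press the spring nose in by more than half its travel, and leave the two boxes and the screwdriver where they lie.

Things in the scene. Friction and masses are not known exactly. Their poses are not given: they have to be found in the camera images.
- jig: Dark steel base plate 190 x 170 x 12 mm, fixed on the table; its blue bracket (top 50 mm up) carries the swing stop. Origin: on the table surface, on the upright axis of knob and ring; z up. Plate spans x -60 to +130, y -90 to +80 mm; bracket post at x -59 to -35 mm; vise at about x +78, y -50 mm. Bush, knob and ring are stacked on the axis.
- ring_grip (a point): Centre of the brass knurled lock ring, on its upright axis, 75 mm above the table. Ring 56 mm across, 18 mm high (66 to 84 mm up), free all round down to 52 mm; it stays at its height. Clockwise from above tightens. Found overtight: 0.45 to 1 N m break it loose, 1.1 to 1.6 rad anticlockwise frees it (then 0.02 N m drag). Retightening, torque climbs by about 0.35 N m in the first rad from a seat no pose shows; stays where left.
- knob_grip (a point): Point on the upright axis of the red adjuster knob, 106 mm above the table. Knob 36 mm across, 24 mm high (90 to 114 mm up), coaxial above the ring, white mark on top. Clockwise from above swings the stop arm towards the part. Ring loose: steady drag of 0.25 N m, stays where left. Ring tight: locked.
- adjuster: The turning piece: red knob, shaft and aluminium stop arm (16 mm wide, 88 mm long from the axis, 16 to 28 mm above the table). Origin on the axis at table level, x axis along the arm, z up.
- nose_tip (a point): Tip of the orange spring nose at the arm's end, 75 mm from the axis along the arm, 26 mm to its right (clockwise side), 22 mm above the table. Spring 2.5 N/mm, 6 mm travel: do not press it in beyond half (8 N). 0.2 to 1.1 rad of clockwise turn brings it to the part; then knob torque climbs 0.075 N m per N at the nose (14 N m per rad: turn slowly). Knob let go, the drag holds up to 4 N at the nose.
- vise: Small grey vise 50 mm wide, 22 mm high, on the jig (its place along the jig's y varies), holding an aluminium part 34 mm wide, 18 to 34 mm above the table. Origin: foot of the jaw's face, 12 mm above the table; y axis towards the nose. The part's end face stands 20 to 28 mm out from the origin along y; how much exactly differs from part to part.
- collet: Clamping collet hidden inside the bush under the lock ring, pressed on the adjuster by the ring. Does not turn. Origin on the axis at table level. It presses on the adjuster with about 67 N per N m of tightening torque.
- orange_box: Orange cardboard instrument box 100 x 65 x 50 mm, loose; origin under its centre. Leave alone.
- wood_box: Small wooden box 90 x 50 x 30 mm, loose; origin under its centre. Leave alone.
- screwdriver: Red-handled screwdriver lying along its x, tip to +x: 200 mm long, 26 mm high at the handle; origin on the table under its middle. Leave alone.

How it is judged:
By the outcome, as a careful person would: the job done as asked, in the order asked, and still so for the second after the job is handed in, with the robot touching nothing.
It also fails if it takes over 64 s, if anything falls off the work surface, if the arm or the gripper's body presses on something with over 40 N, if the wrist force passes 120 N, or if a joint passes its speed limit or range.

## Working session

There is one attempt and no reset: what is moved stays moved. The work goes in short steps, Python scripts to look and compute and a tool call to move; the robot and the scene stay as the last step left them, time stands still between calls to the robot, and variables do not carry over. Pictures are saved under pics/ and viewed, and the job is handed in when it is done.

Besides the shell and the picture viewer there is one more tool, called as name(argument=value, ...), one argument or row to a line, values as JSON. apply_moves: Moves the arm, as the interface text tells. Shift numbers are shares of 0.05 m and turn numbers shares of 0.12 rad, none past 1 either way. Its arguments: {"type":"object","properties":{"plan":{"type":"string"}},"required":["plan"]}

```bash
ls; mkdir -p pics; python3 - <<'E'
from bench import ctrl
import cv2,numpy as np
o=ctrl.get_obs()
for k in o: print(k,np.round(o[k],4))
print(ctrl.tcp_to_tips)
for c in("side","top"):
    im=ctrl.camera(c); cv2.imwrite(f"pics/{c}0.png",im[:,:,::-1])
    cal=ctrl.get_calibration(c); print(c,{k:np.round(v,4).tolist() for k,v in cal.items()})
    for t in("ring_grip","knob_grip","nose_tip","vise","jig","adjuster","orange_box","wood_box","screwdriver"):
        r=ctrl.recognise(c,t)
        print(t,[(np.round(d["point"],3).tolist(),round(d["score"],2)) for d in r[:2]])
print(ctrl.get_obs()["time_s"])
E
```

```text
pics
time_s 0.0
q [ 0.9877  0.1815  1.608   0.      1.3538 -0.2063]
dq [ 0.0005 -0.0003  0.0007  0.0011 -0.001  -0.0012]
joint_efforts [ 7.00000e-04 -4.44876e+01 -3.51333e+01 -3.00000e-04  9.20000e-03
 -0.00000e+00]
eef_pos [0.2112 0.5342 0.2414]
eef_rot [-0.5846  0.585   0.3969 -0.3981]
wrist_force [-0.0606  0.7279  1.1265]
torque [ 0.0104 -0.0106 -0.0459]
opening 1.0044
0.011
side {'intrinsics': [[386.4922, 0.0, 261.9142], [0.0, 386.4922, 187.2126], [0.0, 0.0, 1.0]], 'k1': -0.0005, 'R': [[-0.9988, -0.0483, 0.0068], [-0.038, 0.6827, -0.7298], [0.0306, -0.7291, -0.6837]], 't': [0.5741, 0.0782, 1.1948]}
ring_grip [([0.558, -0.022, 0.011], 0.76)]
knob_grip [([0.546, -0.028, 0.027], 0.86), ([0.711, -0.002, 0.025], 0.61)]
nose_tip []
vise [([0.606, -0.084, 0.035], 0.63)]
jig []
adjuster [([0.553, -0.025, 0.031], 0.87)]
orange_box [([0.471, -0.308, 0.046], 0.82)]
wood_box [([0.443, 0.334, 0.026], 0.96)]
screwdriver [([0.712, -0.001, 0.022], 0.55)]
top {'intrinsics': [[366.6501, 0.0, 255.0713], [0.0, 366.6501, 191.1837], [0.0, 0.0, 1.0]], 'k1': -0.0796, 'R': [[-0.0073, -0.9999, 0.0072], [-0.9963, 0.0067, -0.0856], [0.0855, -0.0078, -0.9963]], 't': [-0.0159, 0.5792, 1.1231]}
ring_grip [([0.56, -0.053, 0.007], 0.86), ([0.539, -0.034, 0.115], 0.47)]
knob_grip [([0.537, -0.033, 0.112], 0.48)]
nose_tip []
vise [([0.601, -0.091, 0.034], 0.63)]
jig [([0.565, -0.048, 0.016], 0.67)]
adjuster [([0.544, -0.027, 0.108], 0.64)]
orange_box [([0.468, -0.32, 0.052], 0.61)]
wood_box [([0.544, -0.028, 0.114], 0.72), ([0.444, 0.318, 0.029], 0.68)]
screwdriver [([0.711, -0.011, 0.022], 0.65)]
1.0
```

View pics/side0.png

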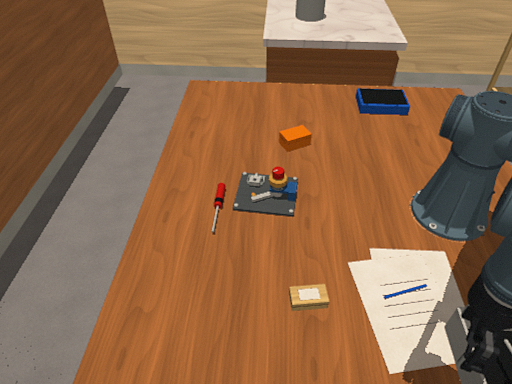

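View pics/top0.png

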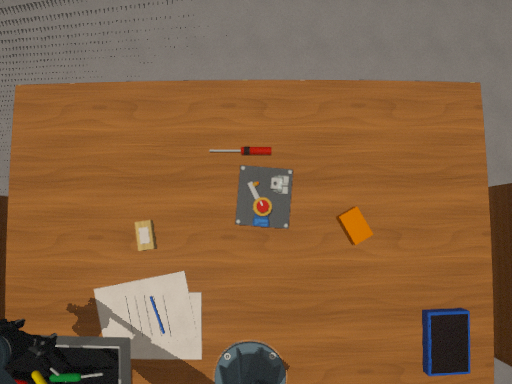

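```bash
python3 - <<'E'
import cv2
a=cv2.imread("pics/side0.png")[130:290,190:370]; cv2.imwrite("pics/side0c.png",cv2.resize(a,None,fx=4,fy=3.7,interpolation=cv2.INTER_CUBIC)[:600,:800])
a=cv2.imread("pics/top0.png")[120:240,200:350]; cv2.imwrite("pics/top0c.png",cv2.resize(a,None,fx=5,fy=5,interpolation=cv2.INTER_CUBIC))
E
```

```text
(no output)
```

View pics/side0c.png

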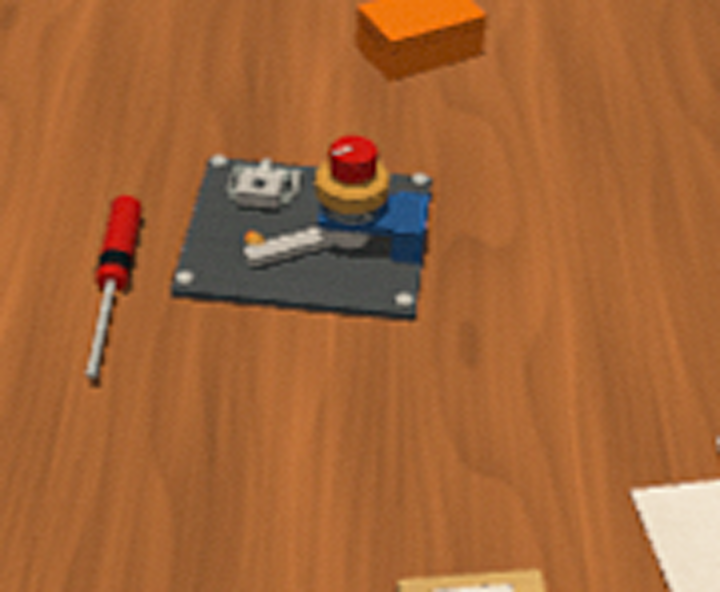

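View pics/top0c.png

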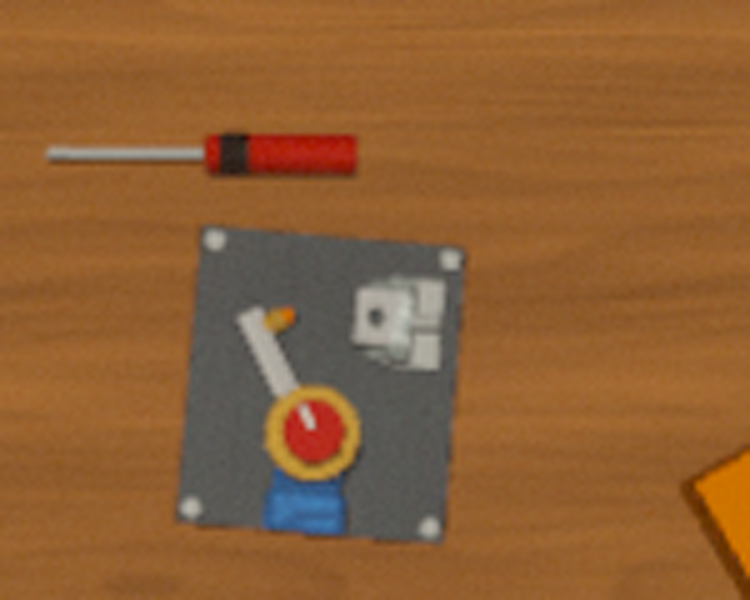

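```bash
cat > h.py <<'E'
from bench import ctrl
import cv2,numpy as np
from scipy.spatial.transform import Rotation as Ro
def proj(c,X):
    k=ctrl.get_calibration(c);K=np.array(k["intrinsics"]);p=np.array(k["R"])@np.array(X).T.reshape(3,-1)+np.array(k["t"])[:,None]
    s=p[:2]/p[2]; r2=(s**2).sum(0); s=s*(1+k["k1"]*r2); return (K[:2,:2]@s+K[:2,2:]).T
def ray(c,uv):
    k=ctrl.get_calibration(c);K=np.array(k["intrinsics"]);d=np.linalg.solve(K[:2,:2],np.array(uv)-K[:2,2]);s=d.copy()
    for _ in range(20): s=d/(1+k["k1"]*(s@s))
    R=np.array(k["R"]);t=np.array(k["t"]);return -R.T@t,R.T@np.array([s[0],s[1],1.])
def atz(c,uv,z):
    o,d=ray(c,uv);return o+d*(z-o[2])/d[2]
def st(tag=""):
    o=ctrl.get_obs();R=Ro.from_quat(np.array(o["eef_rot"])[[1,2,3,0]]).as_matrix()
    print(tag,"t",round(float(o["time_s"]),2),"pos",np.round(o["eef_pos"],4),"xax",np.round(R[:,0],3),"yax",np.round(R[:,1],3),"yaw",round(float(np.arctan2(R[1,0],R[0,0])),3))
    print("q",np.round(o["q"],3),"F",np.round(o["wrist_force"],2),"T",np.round(o["torque"],3),"op",round(float(o["opening"]),3))
    return o,R
E
python3 - <<'E'
from h import *
from scipy.optimize import least_squares
st()
m={}
for c in("side","top"):
    im=cv2.imread(f"pics/{c}0.png"); hsv=cv2.cvtColor(im,cv2.COLOR_BGR2HSV).astype(int); h,s,v=hsv[...,0],hsv[...,1],hsv[...,2]
    u0,v0=proj(c,[0.54,-0.03,0.1])[0]; yy,xx=np.mgrid[:384,:512]; near=(abs(xx-u0)<25)&(abs(yy-v0)<30)
    red=near&((h<6)|(h>174))&(s>170)&(v>80)
    br=near&(h>14)&(h<26)&(s>110)&(v>110)
    bl=near&(h>100)&(h<125)&(s>120)
    for n,k in(("red",red),("brass",br),("blue",bl)):
        y,x=np.nonzero(k); print(c,n,len(x),x.min() if len(x) else 0,x.max() if len(x) else 0,y.min() if len(x) else 0,y.max() if len(x) else 0,round(x.mean(),2),round(y.mean(),2)); m[c,n]=(x.mean(),y.mean())
print("knob z.114 top",atz("top",m["top","red"],.112), "brass",atz("top",m["top","brass"],.083))
print("side red mid",atz("side",m["side","red"],.105))
print("top blue",atz("top",m["top","blue"],.05))
for p in((202,228),(464,248),(441,541),(178,521)): print("corner",p,np.round(atz("top",(200+(p[0]+.5)/5-.5,120+(p[1]+.5)/5-.5),.012),4))
E
```

```text
t 1.0 pos [0.2116 0.5347 0.2423] xax [0.368 0.93  0.   ] yax [-0.  0. -1.] yaw 1.194
q [ 0.988  0.181  1.607  0.     1.354 -0.206] F [-1.26  0.19 -0.14] T [-0.003  0.067 -0.043] op 0.999
side red 110 273 283 167 178 278.27 172.72
side brass 136 251 287 174 195 275.41 181.4
side blue 216 270 296 182 200 288.44 190.31
top red 89 257 267 200 211 262.43 206.29
top brass 297 234 283 173 232 255.77 208.57
top blue 151 253 268 214 226 260.56 220.95
knob z.114 top [ 0.52774516 -0.04014909  0.112     ] brass [ 0.52243709 -0.02117966  0.083     ]
side red mid [ 0.52788774 -0.03706508  0.105     ]
top blue [ 0.48591503 -0.03578877  0.05      ]
corner (202, 228) [0.6636 0.0274 0.012 ]
corner (464, 248) [ 0.6497 -0.1396  0.012 ]
corner (441, 541) [ 0.4639 -0.1222  0.012 ]
corner (178, 521) [0.4777 0.0432 0.012 ]
```

```bash
cat >> h.py <<'E'
def plan(goal,yaw,n,claw,dec=2):
    o=ctrl.get_obs();R=Ro.from_quat(np.array(o["eef_rot"])[[1,2,3,0]]).as_matrix();p=np.array(o["eef_pos"]);g=np.array(goal)
    y0=np.arctan2(R[1,0],R[0,0]);w=round(-(yaw-y0)/n/0.12,dec);rows=[]
    for i in range(n):
        d=(g-p)/(n-i); s=np.round(R.T@d/0.05,dec); p=p+R@s*0.05
        R=R@Ro.from_rotvec([0,w*0.12,0]).as_matrix()
        rows.append(f"{s[0]:.{dec}f} {s[1]:.{dec}f} {s[2]:.{dec}f} 0 {w:.{dec}f} 0 {claw}")
    for i in range(0,n,5): print("; ".join(rows[i:i+5]))
    print("end",np.round(p,4),np.round(R[:,0],3))
E
python3 -c "
from h import *
plan([.528,-.039,.2],-.4,15,1)"
```

```text
-0.56 0.06 -0.67 0 0.89 0 1; -0.48 0.06 -0.73 0 0.89 0 1; -0.40 0.06 -0.78 0 0.89 0 1; -0.32 0.06 -0.81 0 0.89 0 1; -0.23 0.06 -0.84 0 0.89 0 1
-0.13 0.05 -0.86 0 0.89 0 1; -0.04 0.06 -0.87 0 0.89 0 1; 0.05 0.05 -0.87 0 0.89 0 1; 0.14 0.06 -0.86 0 0.89 0 1; 0.24 0.05 -0.84 0 0.89 0 1
0.32 0.06 -0.81 0 0.89 0 1; 0.41 0.05 -0.78 0 0.89 0 1; 0.49 0.06 -0.73 0 0.89 0 1; 0.56 0.05 -0.67 0 0.89 0 1; 0.64 0.06 -0.60 0 0.89 0 1
end [ 0.5283 -0.0389  0.1998] [ 0.918 -0.397 -0.   ]
```

apply_moves(
  plan="-0.56 0.06 -0.67 0 0.89 0 1; -0.48 0.06 -0.73 0 0.89 0 1; -0.40 0.06 -0.78 0 0.89 0 1; -0.32 0.06 -0.81 0 0.89 0 1; -0.23 0.06 -0.84 0 0.89 0 1",
)

```text
time_s: 1.5
eef_pos: [0.317, 0.3418, 0.2274]
eef_rot: [0.669, -0.669, -0.228, 0.228]
wrist_force: [1.3, 0.3, -0.4]
opening: 1.0
```

apply_moves(
  plan="-0.13 0.05 -0.86 0 0.89 0 1; -0.04 0.06 -0.87 0 0.89 0 1; 0.05 0.05 -0.87 0 0.89 0 1; 0.14 0.06 -0.86 0 0.89 0 1; 0.24 0.05 -0.84 0 0.89 0 1",
)

```text
time_s: 2.0
eef_pos: [0.4228, 0.1511, 0.214]
eef_rot: [0.706, -0.706, -0.043, 0.043]
wrist_force: [0.8, 0.0, 0.1]
opening: 0.999
```

apply_moves(
  plan="0.32 0.06 -0.81 0 0.89 0 1; 0.41 0.05 -0.78 0 0.89 0 1; 0.49 0.06 -0.73 0 0.89 0 1; 0.56 0.05 -0.67 0 0.89 0 1; 0.64 0.06 -0.60 0 0.89 0 1",
)

```text
time_s: 2.5
eef_pos: [0.529, -0.0408, 0.1999]
eef_rot: [0.692, -0.692, 0.145, -0.145]
wrist_force: [-0.3, 0.5, -0.5]
opening: 0.999
```

```bash
python3 -c "
from h import *
st()
for c in('side','top'):
    im=ctrl.camera(c)[:,:,::-1]; cv2.imwrite(f'pics/{c}1.png',im)
    u,v=proj(c,[.528,-.039,.08])[0].astype(int); cv2.imwrite(f'pics/{c}1c.png',cv2.resize(im[v-70:v+50,u-80:u+70],None,fx=4,fy=4,interpolation=cv2.INTER_CUBIC))
st()
plan([.528,-.039,.12],-.4,5,1)"
```

```text
t 2.5 pos [ 0.529  -0.0408  0.1999] xax [ 0.916 -0.401  0.001] yax [ 0.001 -0.    -1.   ] yaw -0.413
q [-0.301  0.124  1.761  0.     1.256  0.112] F [-0.26  0.49 -0.5 ] T [ 0.079 -0.009 -0.005] op 0.999
 t 2.6 pos [ 0.5302 -0.0435  0.1997] xax [ 0.915 -0.403  0.002] yax [ 0.001 -0.002 -1.   ] yaw -0.415
q [-3.040e-01  1.270e-01  1.758e+00 -1.000e-03  1.255e+00  1.110e-01] F [ 0.36  0.77 -0.81] T [ 0.012 -0.028 -0.008] op 0.999
-0.02 0.32 0.01 0 -0.03 0 1; -0.01 0.32 0.01 0 -0.03 0 1; -0.02 0.32 0.02 0 -0.03 0 1; -0.01 0.32 0.01 0 -0.03 0 1; -0.02 0.31 0.02 0 -0.03 0 1
end [ 0.528  -0.0388  0.1201] [ 0.922 -0.387  0.002]
```

View pics/side1c.png

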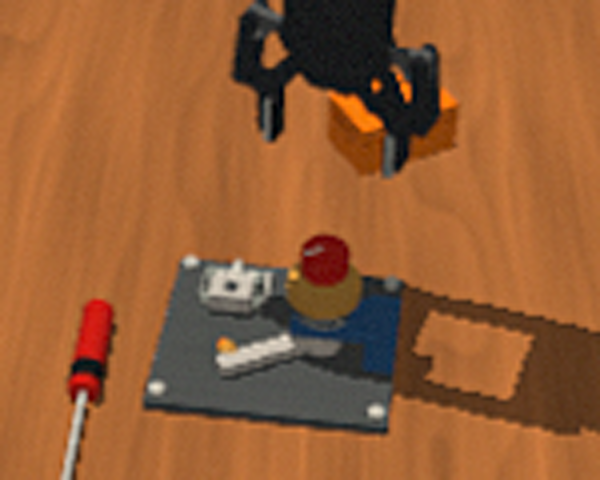

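apply_moves(
  plan="-0.02 0.40 0.02 0 0 0 1; -0.02 0.40 0.01 0 0 0 1; -0.01 0.40 0.02 0 0 0 1; -0.02 0.40 0.01 0 0 0 1; -0.01 0.20 0.02 0 0 0 1",
)

```text
time_s: 3.1
eef_pos: [0.5247, -0.0327, 0.1081]
eef_rot: [0.693, -0.692, 0.144, -0.142]
wrist_force: [-0.2, 0.5, -0.3]
opening: 0.997
```

```bash
python3 -c "
from h import *
for c in('side','top'):
    im=ctrl.camera(c)[:,:,::-1]; cv2.imwrite(f'pics/{c}2.png',im)
    u,v=proj(c,[.528,-.039,.08])[0].astype(int); cv2.imwrite(f'pics/{c}2c.png',cv2.resize(im[v-50:v+40,u-60:u+60],None,fx=5,fy=5,interpolation=cv2.INTER_CUBIC))
st()
plan([.528,-.039,.068],-.41,5,1)"
```

```text
t 3.2 pos [ 0.5249 -0.0327  0.1084] xax [ 0.918 -0.396 -0.003] yax [-0.003  0.001 -1.   ] yaw -0.407
q [-0.288  0.239  1.834  0.     1.071  0.119] F [-0.4  -0.    0.18] T [ 0.039  0.009 -0.022] op 0.999
0.02 0.16 -0.02 0 0.00 0 1; 0.02 0.16 -0.02 0 0.00 0 1; 0.02 0.16 -0.02 0 0.00 0 1; 0.02 0.16 -0.01 0 0.00 0 1; 0.03 0.17 -0.02 0 0.00 0 1
end [ 0.528  -0.039   0.0679] [ 0.918 -0.396 -0.003]
```

View pics/side2c.png

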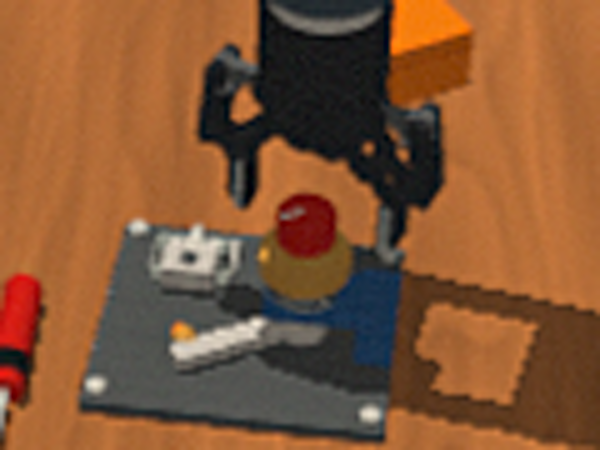

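View pics/top2c.png

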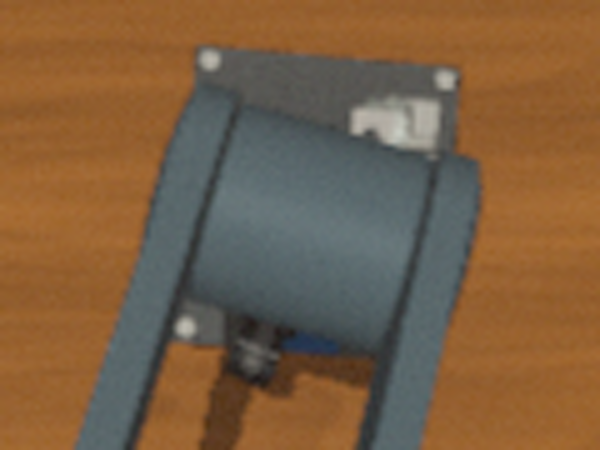

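apply_moves(
  plan="0.02 0.20 -0.02 0 0 0 1; 0.02 0.20 -0.02 0 0 0 1; 0.02 0.20 -0.02 0 0 0 1; 0.02 0.20 -0.02 0 0 0 1; 0.02 0 -0.02 0 0 0 1",
)

```text
time_s: 3.7
eef_pos: [0.5276, -0.0401, 0.068]
eef_rot: [0.693, -0.692, 0.144, -0.142]
wrist_force: [-0.6, 0.1, -0.3]
opening: 1.0
```

```bash
python3 -c "
from h import *
for c in('side',):
    im=ctrl.camera(c)[:,:,::-1]; cv2.imwrite(f'pics/{c}3.png',im)
    u,v=proj(c,[.528,-.039,.08])[0].astype(int); cv2.imwrite(f'pics/{c}3c.png',cv2.resize(im[v-50:v+40,u-60:u+60],None,fx=5,fy=5,interpolation=cv2.INTER_CUBIC))
st()
plan([.528,-.039,.068],-.41,5,1)"
```

```text
t 3.75 pos [ 0.5282 -0.0404  0.0688] xax [ 0.918 -0.397 -0.002] yax [-0.002  0.    -1.   ] yaw -0.408
q [-0.301  0.311  1.841 -0.     0.992  0.108] F [-0.41 -0.18  0.41] T [-0.008  0.024 -0.071] op 1.001
-0.00 0.00 0.00 0 0.00 0 1; -0.00 0.00 0.01 0 0.00 0 1; -0.00 0.01 0.00 0 0.00 0 1; -0.01 0.00 0.01 0 0.00 0 1; -0.00 0.01 0.00 0 0.00 0 1
end [ 0.5281 -0.0393  0.0678] [ 0.918 -0.397 -0.002]
```

View pics/side3c.png

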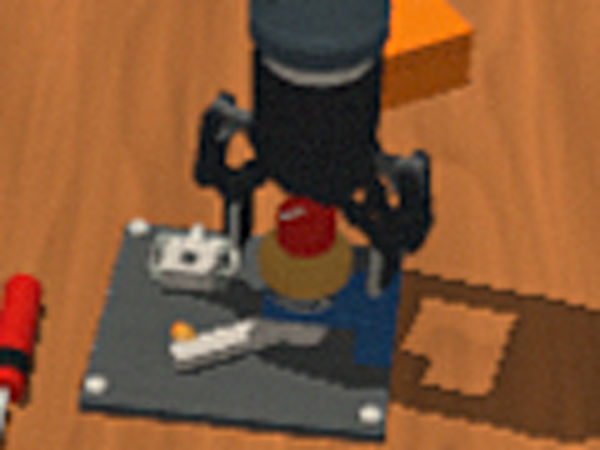

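apply_moves(
  plan="0 0 0.02 0 0 0 0.72; 0 0 0 0 0 0 0.5; 0 0 0 0 0 0 0; 0 0 0 0 0 0 0; 0 0 0 0 0 0 0",
)

```text
time_s: 4.25
eef_pos: [0.5303, -0.0397, 0.0709]
eef_rot: [-0.692, 0.693, -0.142, 0.144]
wrist_force: [1.6, -0.2, 5.8]
opening: 0.633
```

```bash
python3 -c "
from h import *
o,_=st();print(o['joint_efforts'])
ctrl.camera('side');o,_=st();print(o['joint_efforts'])
"
```

```text
t 4.25 pos [ 0.5303 -0.0397  0.0709] xax [ 0.918 -0.397  0.003] yax [ 0.003 -0.001 -1.   ] yaw -0.408
q [-0.298  0.308  1.839 -0.     0.992  0.11 ] F [ 1.63 -0.22  5.79] T [-0.144 -0.288 -0.007] op 0.633
[ 2.28171456e-01 -4.02446365e+01 -2.49911767e+01  9.13124881e-02
  4.06562649e-01  8.37058411e-03]
 t 4.3 pos [ 0.5304 -0.0397  0.0709] xax [ 0.918 -0.397  0.003] yax [ 0.003 -0.001 -1.   ] yaw -0.408
q [-0.298  0.308  1.839 -0.     0.991  0.11 ] F [ 0.19 -0.72  5.88] T [-0.241 -0.287 -0.036] op 0.637
[ 2.13232320e-01 -4.02310681e+01 -2.49964303e+01  9.11980122e-02
  4.06813519e-01  9.33304313e-03]
```

apply_moves(
  plan="0 0 0 0 -0.5 0 0; 0 0 0 0 -0.7 0 0; 0 0 0 0 -0.7 0 0; 0 0 0 0 -0.7 0 0; 0 0 0 0 -0.7 0 0",
)

```text
time_s: 4.8
eef_pos: [0.53, -0.0396, 0.0708]
eef_rot: [-0.707, 0.707, -0.003, 0.004]
wrist_force: [-1.6, 0.3, 6.9]
opening: 0.633
```

```bash
cat > s.py <<'E'
from h import *
import sys
for i in range(int(sys.argv[1]) if len(sys.argv)>1 else 2):
    if i: ctrl.camera('side')
    o,_=st(); print("e6",o['joint_efforts'][5])
E
python3 s.py
```

```text
t 4.8 pos [ 0.53   -0.0396  0.0708] xax [ 1.    -0.01   0.002] yax [ 0.002 -0.    -1.   ] yaw -0.01
q [-0.298  0.308  1.839  0.     0.992 -0.289] F [-1.55  0.28  6.94] T [-0.078 -0.191 -0.374] op 0.633
e6 0.7285817340016365
 t 4.85 pos [ 0.53   -0.0396  0.0708] xax [ 1.    -0.004  0.002] yax [ 0.002 -0.001 -1.   ] yaw -0.004
q [-0.298  0.308  1.839 -0.     0.992 -0.294] F [-0.63  0.29  6.77] T [-0.042 -0.194  0.413] op 0.634
e6 0.7104548066854477
```

apply_moves(
  plan="0 0 0 0 -0.7 0 0; 0 0 0 0 -0.7 0 0; 0 0 0 0 -0.7 0 0; 0 0 0 0 -0.7 0 0; 0 0 0 0 -0.7 0 0",
)

```text
time_s: 5.35
eef_pos: [0.5297, -0.0396, 0.0707]
eef_rot: [-0.692, 0.692, 0.145, -0.144]
wrist_force: [-2.5, -2.1, 6.9]
opening: 0.636
```

```bash
python3 s.py
```

```text
t 5.35 pos [ 0.5297 -0.0396  0.0707] xax [0.917 0.4   0.001] yax [ 0.001 -0.    -1.   ] yaw 0.411
q [-0.298  0.308  1.84  -0.     0.992 -0.709] F [-2.45 -2.15  6.88] T [-0.017 -0.073 -0.175] op 0.636
e6 0.9871863573789597
 t 5.4 pos [ 0.5296 -0.0396  0.0707] xax [0.915 0.404 0.001] yax [ 0.001 -0.001 -1.   ] yaw 0.416
q [-0.298  0.308  1.84  -0.     0.993 -0.714] F [-2.26 -1.38  7.  ] T [ 0.026 -0.12   0.087] op 0.632
e6 0.39158061146736145
```

apply_moves(
  plan="0 0 0 0 -0.7 0 0; 0 0 0 0 -0.7 0 0; 0 0 0 0 -0.7 0 0; 0 0 0 0 -0.7 0 0; 0 0 0 0 -0.7 0 0",
)

```text
time_s: 5.9
eef_pos: [0.5294, -0.0398, 0.0707]
eef_rot: [-0.647, 0.647, 0.286, -0.285]
wrist_force: [-4.4, -3.0, 8.4]
opening: 0.635
```

```bash
python3 s.py
```

```text
t 5.9 pos [ 0.5294 -0.0398  0.0707] xax [ 0.674  0.739 -0.   ] yax [ 0.    -0.001 -1.   ] yaw 0.831
q [-2.990e-01  3.080e-01  1.840e+00 -1.000e-03  9.930e-01 -1.129e+00] F [-4.36 -2.99  8.4 ] T [-0.033  0.156 -0.072] op 0.635
e6 1.0804685577750206
 t 5.95 pos [ 0.5294 -0.0398  0.0707] xax [ 0.671  0.742 -0.   ] yax [ 0.    -0.001 -1.   ] yaw 0.836
q [-2.990e-01  3.080e-01  1.840e+00 -1.000e-03  9.930e-01 -1.134e+00] F [-3.14 -2.51  8.61] T [-0.01   0.114  0.008] op 0.629
e6 0.25155331939458847
```

apply_moves(
  plan="0 0 0 0 -0.7 0 0; 0 0 0 0 -0.7 0 0; 0 0 0 0 -0.7 0 0; 0 0 0 0 -0.3 0 0; 0 0 0 0 -0.3 0 0",
)

```text
time_s: 6.45
eef_pos: [0.5292, -0.04, 0.0707]
eef_rot: [-0.592, 0.593, 0.385, -0.386]
wrist_force: [-4.3, -4.6, 9.2]
opening: 0.633
```

```bash
python3 s.py
```

```text
t 6.45 pos [ 0.5292 -0.04    0.0707] xax [ 0.405  0.914 -0.001] yax [ 0.    -0.001 -1.   ] yaw 1.153
q [-2.990e-01  3.080e-01  1.840e+00 -1.000e-03  9.930e-01 -1.451e+00] F [-4.28 -4.65  9.18] T [ 0.023  0.32  -0.069] op 0.633
e6 0.41528183966875076
 t 6.5 pos [ 0.5292 -0.04    0.0707] xax [ 0.404  0.915 -0.001] yax [-0.    -0.001 -1.   ] yaw 1.155
q [-2.990e-01  3.080e-01  1.840e+00 -1.000e-03  9.930e-01 -1.453e+00] F [-3.94 -3.66  8.77] T [0.043 0.355 0.01 ] op 0.631
e6 0.10259791743010283
```

apply_moves(
  plan="0 0 0 0 -0.2 0 0; 0 0 0 0 -0.2 0 0; 0 0 0 0 -0.2 0 0; 0 0 0 0 -0.2 0 0; 0 0 0 0 -0.2 0 0",
)

```text
time_s: 7.0
eef_pos: [0.5291, -0.0401, 0.0707]
eef_rot: [-0.568, 0.569, 0.42, -0.42]
wrist_force: [-4.2, -4.3, 8.6]
opening: 0.633
```

```bash
python3 s.py
```

```text
t 7.0 pos [ 0.5291 -0.0401  0.0707] xax [ 0.294  0.956 -0.001] yax [-0.    -0.001 -1.   ] yaw 1.273
q [-2.990e-01  3.080e-01  1.840e+00 -1.000e-03  9.940e-01 -1.571e+00] F [-4.22 -4.3   8.59] T [0.049 0.46  0.019] op 0.633
e6 0.289877699688077
 t 7.05 pos [ 0.5291 -0.0401  0.0707] xax [ 0.292  0.956 -0.001] yax [-0.    -0.001 -1.   ] yaw 1.274
q [-2.990e-01  3.080e-01  1.840e+00 -1.000e-03  9.930e-01 -1.572e+00] F [-4.61 -5.14  8.44] T [0.012 0.425 0.025] op 0.632
e6 0.0781591865234077
```

apply_moves(
  plan="0 0 0 0 -0.4 0 0; 0 0 0 0 -0.4 0 0; 0 0 0 0 -0.4 0 0; 0 0 0 0 -0.2 0 0; 0 0 0 0 -0.1 0 0",
)

```text
time_s: 7.55
eef_pos: [0.5291, -0.0403, 0.0706]
eef_rot: [-0.528, 0.529, 0.469, -0.47]
wrist_force: [-4.4, -4.6, 7.7]
opening: 0.636
```

```bash
python3 s.py 3
```

```text
t 7.55 pos [ 0.5291 -0.0403  0.0706] xax [ 0.118  0.993 -0.001] yax [-0.    -0.001 -1.   ] yaw 1.453
q [-0.299  0.308  1.84  -0.002  0.994 -1.751] F [-4.45 -4.62  7.74] T [-0.046  0.529 -0.032] op 0.636
e6 0.005520496051758528
 t 7.6 pos [ 0.5291 -0.0403  0.0707] xax [ 0.118  0.993 -0.001] yax [-0.    -0.001 -1.   ] yaw 1.453
q [-2.990e-01  3.080e-01  1.840e+00 -1.000e-03  9.940e-01 -1.751e+00] F [-4.55 -5.61  8.93] T [-0.09   0.549 -0.076] op 0.633
e6 0.007417924061883241
 t 7.65 pos [ 0.5291 -0.0403  0.0707] xax [ 0.118  0.993 -0.001] yax [-0.    -0.001 -1.   ] yaw 1.452
q [-0.299  0.308  1.84  -0.002  0.994 -1.75 ] F [-3.99 -5.67  8.92] T [-0.109  0.533  0.009] op 0.633
e6 -0.10094722034409642
```

apply_moves(
  plan="0 0 0 0 0 0 0.8; 0 0 0 0 0 0 1; 0 0 0 0 0 0 1; 0 -0.3 0 0 0 0 1; 0 -0.36 0 0 0 0 1",
)

```text
time_s: 8.15
eef_pos: [0.5281, -0.0388, 0.102]
eef_rot: [0.53, -0.528, -0.469, 0.47]
wrist_force: [0.5, -0.1, -0.4]
opening: 1.001
```

```bash
python3 s.py 3
```

```text
t 8.15 pos [ 0.5281 -0.0388  0.102 ] xax [0.118 0.993 0.001] yax [-0.003  0.001 -1.   ] yaw 1.452
q [-0.298  0.256  1.828  0.     1.06  -1.75 ] F [ 0.54 -0.09 -0.39] T [-0.045  0.003 -0.027] op 1.001
e6 1.2106907263387257e-05
 t 8.2 pos [ 0.5305 -0.0394  0.1056] xax [ 0.118  0.993 -0.   ] yax [ 0.003 -0.001 -1.   ] yaw 1.452
q [-0.297  0.252  1.825  0.     1.062 -1.75 ] F [ 2.12 -0.58  1.77] T [ 0.015 -0.079 -0.026] op 0.999
e6 0.00011872411960212048
 t 8.25 pos [ 0.5308 -0.0395  0.1048] xax [ 0.118  0.993 -0.001] yax [ 0.004 -0.001 -1.   ] yaw 1.452
q [-0.298  0.253  1.825  0.     1.059 -1.75 ] F [0.82 0.21 0.54] T [-0.033 -0.063 -0.035] op 0.997
e6 1.746687701142946e-06
```

apply_moves(
  plan="0 0.08 0 0 0 0 1; -0.01 0 0 0 0 0 0.6; 0 0 0 0 0 0 0.45; 0 0 0 0 0 0 0; 0 0 0 0 0 0 0",
)

```text
time_s: 8.75
eef_pos: [0.5287, -0.0403, 0.0986]
eef_rot: [0.529, -0.529, -0.469, 0.47]
wrist_force: [-0.1, -2.4, -1.0]
opening: 0.401
```

```bash
python3 s.py 3;python3 -c "
from h import *
for c in('side',):
    im=ctrl.camera(c)[:,:,::-1]; cv2.imwrite(f'pics/{c}4.png',im)
    u,v=proj(c,[.528,-.039,.08])[0].astype(int); cv2.imwrite(f'pics/{c}4c.png',cv2.resize(im[v-50:v+40,u-60:u+60],None,fx=6,fy=6,interpolation=cv2.INTER_CUBIC))"
```

```text
t 8.75 pos [ 0.5287 -0.0403  0.0986] xax [ 0.118  0.993 -0.001] yax [-0.001 -0.001 -1.   ] yaw 1.452
q [-0.299  0.262  1.829 -0.002  1.051 -1.751] F [-0.12 -2.36 -1.03] T [-0.362  0.16   0.004] op 0.401
e6 -0.062352586537599564
 t 8.8 pos [ 0.5287 -0.0403  0.0986] xax [ 0.118  0.993 -0.001] yax [-0.001 -0.001 -1.   ] yaw 1.452
q [-2.990e-01  2.620e-01  1.829e+00 -1.000e-03  1.051e+00 -1.751e+00] F [-2.9  -2.54  2.1 ] T [-0.535  0.395  0.001] op 0.402
e6 -0.0012671013610088266
 t 8.85 pos [ 0.5287 -0.0403  0.0986] xax [ 0.118  0.993 -0.001] yax [-0.001 -0.001 -1.   ] yaw 1.452
q [-2.990e-01  2.620e-01  1.829e+00 -1.000e-03  1.051e+00 -1.751e+00] F [-2.07 -4.13  1.26] T [-0.647  0.361 -0.039] op 0.4
e6 -0.0013386122009251267
```

View pics/side4c.png

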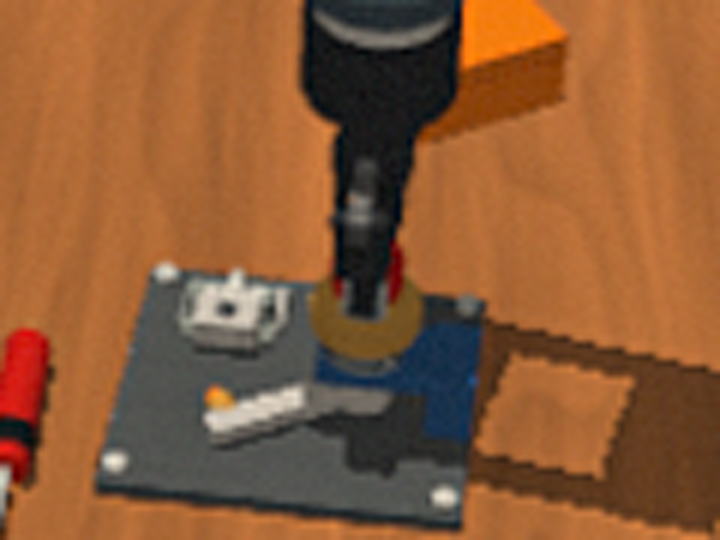

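```bash
python3 -c "
from h import *
f=lambda u,v,z: atz('top',(200+(u+.5)/5-.5,120+(v+.5)/5-.5),z)
ax=np.array([.5292,-.0401]);c,s=np.cos(-.085),np.sin(-.085);J=np.array([[c,s],[-s,c]])
for n,u,v,z in(('armend',250,313,.028),('nose',294,315,.022),('partface',353,315,.034),('partfar',366,345,.034),('partnear',358,286,.034),('ax',313,432,.114),('jawR',444,320,.034)):
    p=f(u,v,z); j=J@(p[:2]-ax); print(n,np.round(p,4),'jig',np.round(j*1e3,1))
"
```

```text
armend [ 0.6071 -0.003   0.028 ] jig [74.5 43.6]
nose [ 0.6064 -0.0306  0.022 ] jig [76.1 16. ]
partface [ 0.6048 -0.0672  0.034 ] jig [ 77.6 -20.6]
partfar [ 0.586  -0.0751  0.034 ] jig [ 59.6 -30. ]
partnear [ 0.623  -0.0705  0.034 ] jig [ 96.  -22.3]
ax [ 0.5285 -0.0394  0.114 ] jig [-0.8  0.6]
jawR [ 0.6013 -0.1239  0.034 ] jig [ 79.  -77.4]
```

apply_moves(
  plan="0 0 0 0 0.4 0 0; 0 0 0 0 0.5 0 0; 0 0 0 0 0.5 0 0; 0 0 0 0 0.5 0 0; 0 0 0 0 0.2 0 0",
)

```text
time_s: 9.4
eef_pos: [0.5288, -0.04, 0.0986]
eef_rot: [0.584, -0.584, -0.399, 0.399]
wrist_force: [-2.4, -3.4, 0.3]
opening: 0.399
```

```bash
python3 s.py 3;python3 -c "
from h import *
for c in('side',):
    im=ctrl.camera(c)[:,:,::-1]; cv2.imwrite(f'pics/{c}5.png',im)
    u,v=proj(c,[.558,-.039,.02])[0].astype(int); cv2.imwrite(f'pics/{c}5c.png',cv2.resize(im[v-35:v+35,u-45:u+45],None,fx=8,fy=8,interpolation=cv2.INTER_CUBIC))"
```

```text
t 9.4 pos [ 0.5288 -0.04    0.0986] xax [ 0.363  0.932 -0.001] yax [-0.001 -0.    -1.   ] yaw 1.199
q [-2.990e-01  2.620e-01  1.829e+00 -1.000e-03  1.051e+00 -1.498e+00] F [-2.4  -3.37  0.28] T [-0.526  0.406  0.236] op 0.399
e6 0.3124931361526251
 t 9.45 pos [ 0.5288 -0.04    0.0986] xax [ 0.364  0.932 -0.001] yax [-0.001 -0.    -1.   ] yaw 1.199
q [-2.990e-01  2.620e-01  1.829e+00 -1.000e-03  1.051e+00 -1.497e+00] F [-3.03 -3.35  0.06] T [-0.586  0.445  0.015] op 0.404
e6 0.11032571783289313
 t 9.5 pos [ 0.5288 -0.04    0.0986] xax [ 0.362  0.932 -0.001] yax [-0.001 -0.    -1.   ] yaw 1.2
q [-2.990e-01  2.620e-01  1.830e+00 -1.000e-03  1.051e+00 -1.499e+00] F [-3.37 -3.56  0.89] T [-0.682  0.504 -0.033] op 0.402
e6 0.19724396523088217
```

View pics/side5c.png

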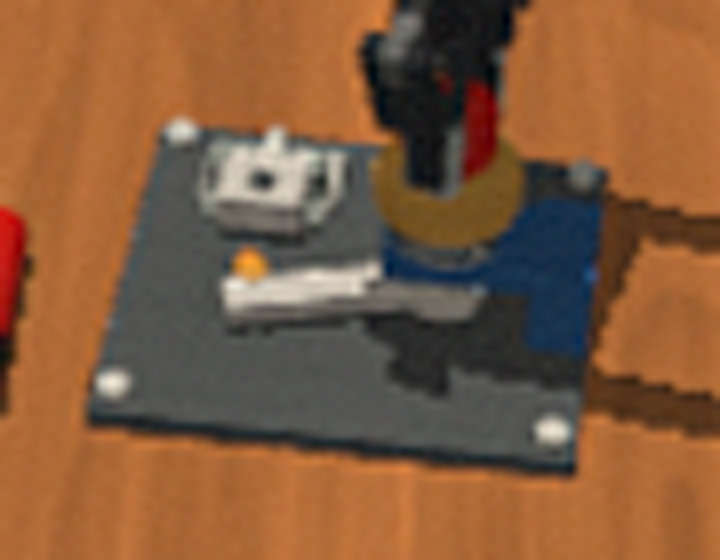

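apply_moves(
  plan="0 0 0 0 0.3 0 0; 0 0 0 0 0.2 0 0; 0 0 0 0 0.1 0 0; 0 0 0 0 0.1 0 0; 0 0 0 0 0.05 0 0",
)

```text
time_s: 10.05
eef_pos: [0.5288, -0.0399, 0.0986]
eef_rot: [0.601, -0.601, -0.372, 0.373]
wrist_force: [-2.3, -4.6, -0.3]
opening: 0.402
```

```bash
python3 s.py 2
```

```text
t 10.05 pos [ 0.5288 -0.0399  0.0986] xax [ 0.445  0.896 -0.   ] yax [-0.001 -0.    -1.   ] yaw 1.11
q [-0.299  0.262  1.829 -0.     1.051 -1.409] F [-2.3  -4.64 -0.26] T [-0.752  0.56   0.211] op 0.402
e6 0.21946286782622337
 t 10.1 pos [ 0.5288 -0.0399  0.0986] xax [ 0.445  0.896 -0.   ] yax [-0.001 -0.    -1.   ] yaw 1.11
q [-0.299  0.262  1.83  -0.     1.051 -1.409] F [-3.25 -3.13 -0.48] T [-0.72  0.56  0.16] op 0.401
e6 0.19945381209254265
```

apply_moves(
  plan="0 0 0 0 0.05 0 0; 0 0 0 0 0.05 0 0; 0 0 0 0 0.05 0 0; 0 0 0 0 0.05 0 0; 0 0 0 0 0.05 0 0",
)

```text
time_s: 10.6
eef_pos: [0.5288, -0.0398, 0.0986]
eef_rot: [0.607, -0.606, -0.363, 0.364]
wrist_force: [-3.3, -4.4, -0.4]
opening: 0.403
```

```bash
python3 s.py 1
```

```text
t 10.6 pos [ 0.5288 -0.0398  0.0986] xax [ 0.471  0.882 -0.   ] yax [-0.001 -0.    -1.   ] yaw 1.08
q [-0.299  0.262  1.829 -0.     1.051 -1.379] F [-3.27 -4.41 -0.39] T [-0.755  0.51   0.253] op 0.403
e6 0.1604364300146699
```

apply_moves(
  plan="0 0 0 0 0.05 0 0; 0 0 0 0 0.05 0 0; 0 0 0 0 0.05 0 0; 0 0 0 0 0.03 0 0; 0 0 0 0 0.03 0 0",
)

```text
time_s: 11.1
eef_pos: [0.5289, -0.0398, 0.0986]
eef_rot: [0.611, -0.611, -0.356, 0.356]
wrist_force: [-3.2, -4.4, -1.3]
opening: 0.405
```

```bash
python3 s.py 2;python3 -c "
from h import *
for c in('side','top'):
    im=ctrl.camera(c)[:,:,::-1]; cv2.imwrite(f'pics/{c}6.png',im)
    u,v=proj(c,[.558,-.039,.02])[0].astype(int); cv2.imwrite(f'pics/{c}6c.png',cv2.resize(im[v-35:v+35,u-45:u+45],None,fx=8,fy=8,interpolation=cv2.INTER_CUBIC))"
```

```text
t 11.1 pos [ 0.5289 -0.0398  0.0986] xax [ 0.493  0.87  -0.   ] yax [-0.001 -0.    -1.   ] yaw 1.055
q [-0.299  0.262  1.829 -0.     1.051 -1.354] F [-3.16 -4.38 -1.28] T [-0.751  0.583  0.241] op 0.405
e6 0.19806694239377975
 t 11.15 pos [ 0.5289 -0.0398  0.0987] xax [ 0.493  0.87  -0.   ] yax [-0. -0. -1.] yaw 1.055
q [-0.299  0.262  1.829 -0.     1.051 -1.354] F [-2.35 -4.27 -0.27] T [-0.746  0.54   0.229] op 0.399
e6 0.21118453703820705
```

View pics/side6c.png

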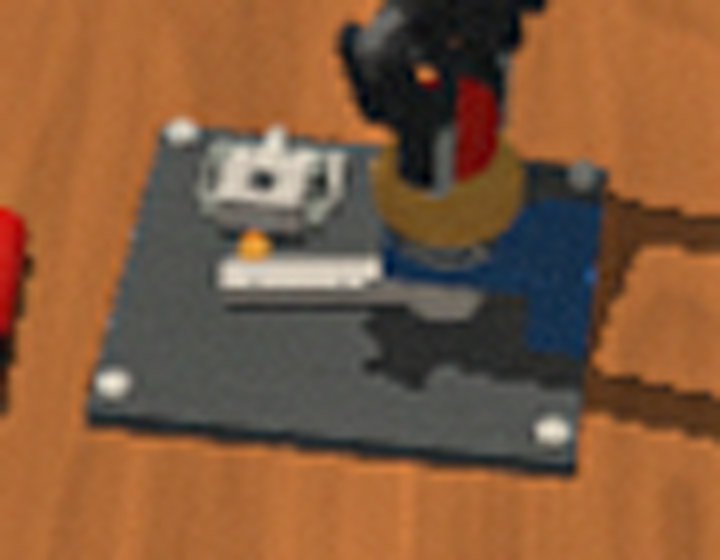

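View pics/top6c.png

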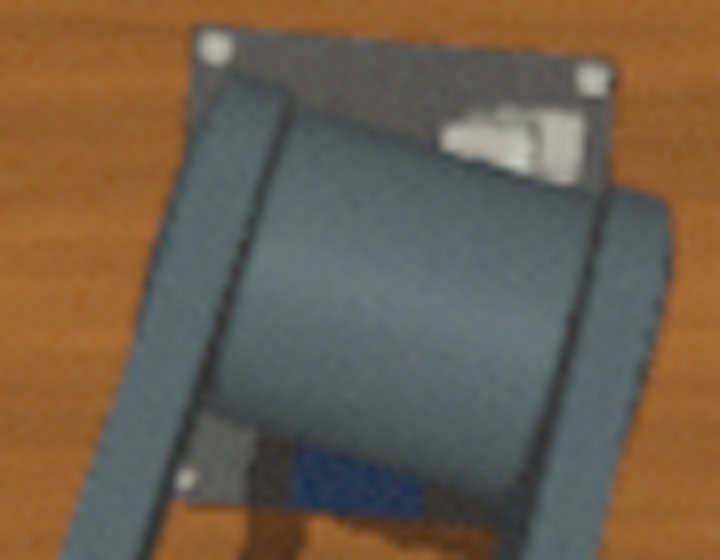

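Nose is close to the part but not yet touching; torque still sits at the drag level. On in small steps.

apply_moves(
  plan="0 0 0 0 0.03 0 0; 0 0 0 0 0.03 0 0; 0 0 0 0 0.03 0 0; 0 0 0 0 0.03 0 0; 0 0 0 0 0.03 0 0",
)

```text
time_s: 11.75
eef_pos: [0.5289, -0.0398, 0.0986]
eef_rot: [0.614, -0.614, -0.35, 0.351]
wrist_force: [-2.2, -4.7, -0.3]
opening: 0.402
```

```bash
python3 s.py 1
```

```text
t 11.75 pos [ 0.5289 -0.0398  0.0986] xax [ 0.509  0.861 -0.   ] yax [-0. -0. -1.] yaw 1.037
q [-0.299  0.262  1.829 -0.     1.051 -1.336] F [-2.2  -4.72 -0.35] T [-0.767  0.581  0.307] op 0.402
e6 0.19642436876893044
```

apply_moves(
  plan="0 0 0 0 0.03 0 0; 0 0 0 0 0.03 0 0; 0 0 0 0 0.03 0 0; 0 0 0 0 0.03 0 0; 0 0 0 0 0.03 0 0",
)

```text
time_s: 12.25
eef_pos: [0.5289, -0.0398, 0.0986]
eef_rot: [0.617, -0.617, -0.345, 0.345]
wrist_force: [-3.1, -3.9, -1.8]
opening: 0.401
```

```bash
python3 s.py 1
```

```text
t 12.25 pos [ 0.5289 -0.0398  0.0986] xax [ 0.524  0.851 -0.   ] yax [-0.  0. -1.] yaw 1.019
q [-0.299  0.262  1.829 -0.     1.051 -1.318] F [-3.06 -3.87 -1.82] T [-0.741  0.595  0.292] op 0.401
e6 0.199289764277637
```

apply_moves(
  plan="0 0 0 0 0.03 0 0; 0 0 0 0 0.03 0 0; 0 0 0 0 0.03 0 0; 0 0 0 0 0.03 0 0; 0 0 0 0 0.03 0 0",
)

```text
time_s: 12.75
eef_pos: [0.5289, -0.0398, 0.0986]
eef_rot: [0.621, -0.62, -0.339, 0.339]
wrist_force: [-3.7, -4.1, -1.5]
opening: 0.402
```

```bash
python3 s.py 1
```

```text
t 12.75 pos [ 0.5289 -0.0398  0.0986] xax [ 0.54   0.842 -0.   ] yax [-0.  0. -1.] yaw 1.001
q [-0.299  0.262  1.829 -0.     1.051 -1.3  ] F [-3.65 -4.11 -1.46] T [-0.754  0.567  0.239] op 0.402
e6 0.19573212135583162
```

apply_moves(
  plan="0 0 0 0 0.03 0 0; 0 0 0 0 0.03 0 0; 0 0 0 0 0.03 0 0; 0 0 0 0 0.03 0 0; 0 0 0 0 0.03 0 0",
)

```text
time_s: 13.25
eef_pos: [0.5289, -0.0397, 0.0986]
eef_rot: [0.624, -0.623, -0.333, 0.334]
wrist_force: [-3.9, -4.1, -1.8]
opening: 0.404
```

```bash
python3 s.py 1;python3 -c "
from h import *
for c in('side',):
    im=ctrl.camera(c)[:,:,::-1]; cv2.imwrite(f'pics/{c}7.png',im)
    u,v=proj(c,[.59,-.049,.02])[0].astype(int); cv2.imwrite(f'pics/{c}7c.png',cv2.resize(im[v-20:v+20,u-25:u+25],None,fx=14,fy=14,interpolation=cv2.INTER_CUBIC))"
```

```text
t 13.25 pos [ 0.5289 -0.0397  0.0986] xax [ 0.555  0.832 -0.   ] yax [-0.  0. -1.] yaw 0.983
q [-0.299  0.262  1.829 -0.     1.051 -1.281] F [-3.9  -4.07 -1.8 ] T [-0.721  0.682  0.235] op 0.404
e6 0.1956981886178255
```

View pics/side7c.png

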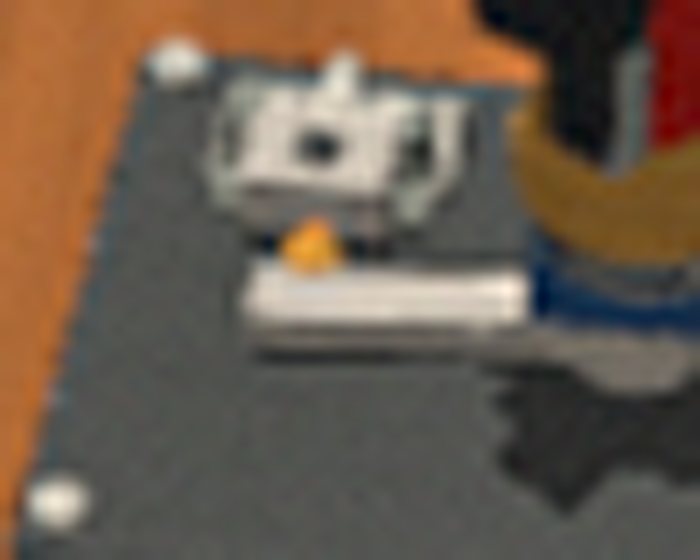

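apply_moves(
  plan="0 0 0 0 0.03 0 0; 0 0 0 0 0.03 0 0; 0 0 0 0 0.02 0 0; 0 0 0 0 0.02 0 0; 0 0 0 0 0.02 0 0",
)

```text
time_s: 13.8
eef_pos: [0.529, -0.0397, 0.0987]
eef_rot: [0.626, -0.626, -0.329, 0.329]
wrist_force: [-3.6, -4.2, -2.8]
opening: 0.399
```

```bash
python3 s.py 1
```

```text
t 13.8 pos [ 0.529  -0.0397  0.0987] xax [ 0.567  0.824 -0.   ] yax [-0.  0. -1.] yaw 0.968
q [-0.299  0.262  1.829  0.     1.051 -1.267] F [-3.63 -4.19 -2.82] T [-0.707  0.641  0.26 ] op 0.399
e6 0.21224258467555046
```

apply_moves(
  plan="0 0 0 0 0.03 0 0; 0 0 0 0 0.03 0 0; 0 0 0 0 0.02 0 0; 0 0 0 0 0.02 0 0; 0 0 0 0 0.02 0 0",
)

```text
time_s: 14.3
eef_pos: [0.5289, -0.0397, 0.0986]
eef_rot: [0.628, -0.628, -0.324, 0.325]
wrist_force: [-3.7, -4.4, -3.4]
opening: 0.402
```

```bash
python3 s.py 1
```

```text
t 14.3 pos [ 0.5289 -0.0397  0.0986] xax [ 0.579  0.816 -0.   ] yax [-0.  0. -1.] yaw 0.954
q [-0.299  0.262  1.829  0.     1.051 -1.253] F [-3.7  -4.42 -3.43] T [-0.681  0.731  0.272] op 0.402
e6 0.2125283796340227
```

apply_moves(
  plan="0 0 0 0 0.03 0 0; 0 0 0 0 0.03 0 0; 0 0 0 0 0.02 0 0; 0 0 0 0 0.02 0 0; 0 0 0 0 0.02 0 0",
)

```text
time_s: 14.8
eef_pos: [0.529, -0.0397, 0.0987]
eef_rot: [0.631, -0.63, -0.32, 0.32]
wrist_force: [-4.3, -2.6, -5.7]
opening: 0.402
```

```bash
python3 s.py 1
```

```text
t 14.8 pos [ 0.529  -0.0397  0.0987] xax [ 0.59   0.807 -0.   ] yax [-0.  0. -1.] yaw 0.94
q [-0.299  0.262  1.829  0.     1.051 -1.238] F [-4.3  -2.63 -5.68] T [-0.553  0.677  0.408] op 0.402
e6 0.35977307707071304
```

```bash
python3 s.py 2;python3 -c "
from h import *
for c in('side',):
    im=ctrl.camera(c)[:,:,::-1]; cv2.imwrite(f'pics/{c}8.png',im)
    u,v=proj(c,[.59,-.049,.02])[0].astype(int); cv2.imwrite(f'pics/{c}8c.png',cv2.resize(im[v-20:v+20,u-25:u+25],None,fx=14,fy=14,interpolation=cv2.INTER_CUBIC))"
```

```text
t 14.8 pos [ 0.529  -0.0397  0.0987] xax [ 0.59   0.807 -0.   ] yax [-0.  0. -1.] yaw 0.94
q [-0.299  0.262  1.829  0.     1.051 -1.238] F [-4.3  -2.63 -5.68] T [-0.553  0.677  0.408] op 0.402
e6 0.35977307707071304
 t 14.85 pos [ 0.529  -0.0397  0.0987] xax [ 0.59   0.807 -0.   ] yax [-0.  0. -1.] yaw 0.939
q [-0.299  0.262  1.829  0.     1.051 -1.238] F [-3.13 -3.13 -4.94] T [-0.561  0.706  0.325] op 0.402
e6 0.3671248722821474
```

View pics/side8c.png

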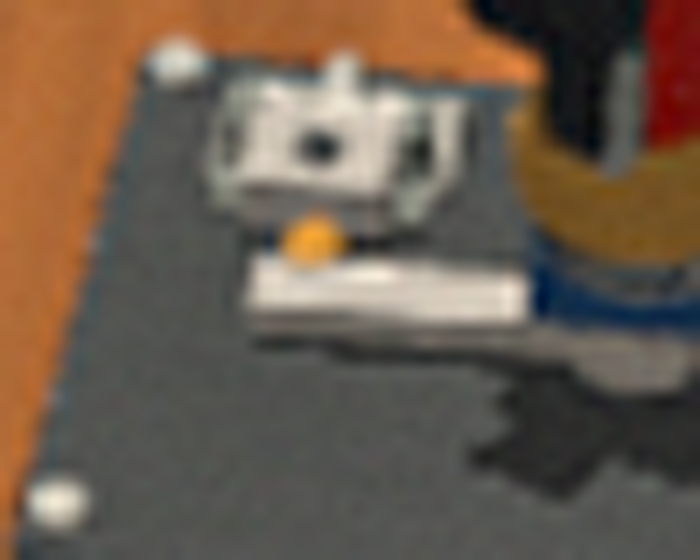

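apply_moves(
  plan="0 0 0 0 0 0 0.6; 0 0 0 0 0 0 1; 0 0 0 0 0 0 1; 0 0 0 0 0 0 1; 0 0 0 0 0 0 1",
)

```text
time_s: 15.4
eef_pos: [0.5295, -0.0397, 0.0992]
eef_rot: [-0.63, 0.631, 0.32, -0.32]
wrist_force: [-0.1, 1.0, 0.7]
opening: 0.995
```

```bash
python3 s.py 2
```

```text
t 15.4 pos [ 0.5295 -0.0397  0.0992] xax [0.59  0.807 0.001] yax [ 0.001 -0.    -1.   ] yaw 0.939
q [-0.299  0.262  1.829  0.     1.05  -1.238] F [-0.06  0.97  0.71] T [-0.018 -0.003 -0.012] op 0.995
e6 0.0014709431343362667
 t 15.45 pos [ 0.5294 -0.0398  0.0991] xax [0.59  0.807 0.   ] yax [ 0.001 -0.    -1.   ] yaw 0.939
q [-0.299  0.262  1.829  0.     1.05  -1.238] F [-0.82  0.75 -0.12] T [ 0.004 -0.007  0.015] op 1.001
e6 0.0011143882147734985
```

apply_moves(
  plan="0 0.2 0 0 0 0 1; 0 0.2 0 0 0 0 1; 0 0.2 0 0 0 0 1; 0 0 0 0 0 0 1; 0 0 0 0 0 0 0.8",
)

```text
time_s: 15.95
eef_pos: [0.5287, -0.0397, 0.0681]
eef_rot: [0.631, -0.63, -0.32, 0.32]
wrist_force: [-0.4, -0.3, 0.5]
opening: 0.858
```

```bash
python3 s.py 1
```

```text
t 15.95 pos [ 0.5287 -0.0397  0.0681] xax [ 0.59   0.807 -0.   ] yax [-0.001  0.    -1.   ] yaw 0.94
q [-0.299  0.312  1.841 -0.     0.99  -1.239] F [-0.41 -0.32  0.49] T [0.05  0.034 0.016] op 0.858
e6 6.680632623101701e-05
```

apply_moves(
  plan="0 0 0 0 0 0 0.7; 0 0 0 0 0 0 0.4; 0 0 0 0 0 0 0; 0 0 0 0 0 0 0; 0 0 0 0 0 0 0",
)

```text
time_s: 16.45
eef_pos: [0.5293, -0.04, 0.0696]
eef_rot: [-0.63, 0.631, 0.32, -0.32]
wrist_force: [-3.3, -1.5, 5.8]
opening: 0.637
```

```bash
python3 s.py 2
```

```text
t 16.45 pos [ 0.5293 -0.04    0.0696] xax [ 0.59   0.807 -0.   ] yax [ 0.    -0.001 -1.   ] yaw 0.94
q [-2.990e-01  3.100e-01  1.840e+00 -1.000e-03  9.910e-01 -1.238e+00] F [-3.32 -1.47  5.76] T [-0.217  0.55  -0.025] op 0.637
e6 -0.004313869576435536
 t 16.5 pos [ 0.5293 -0.04    0.0695] xax [ 0.59   0.807 -0.   ] yax [ 0.    -0.001 -1.   ] yaw 0.94
q [-2.990e-01  3.100e-01  1.840e+00 -1.000e-03  9.910e-01 -1.239e+00] F [-2.9  -0.43  6.66] T [-0.23   0.582 -0.006] op 0.634
e6 -0.004204958531772718
```

apply_moves(
  plan="0 0 0 0 0.6 0 0; 0 0 0 0 0.6 0 0; 0 0 0 0 0.6 0 0; 0 0 0 0 0.3 0 0; 0 0 0 0 0.1 0 0",
)

```text
time_s: 17.0
eef_pos: [0.5295, -0.0399, 0.0696]
eef_rot: [-0.667, 0.667, 0.234, -0.234]
wrist_force: [-1.9, 0.2, 5.8]
opening: 0.636
```

```bash
python3 s.py 2
```

```text
t 17.0 pos [ 0.5295 -0.0399  0.0696] xax [0.781 0.625 0.   ] yax [ 0.001 -0.    -1.   ] yaw 0.675
q [-0.299  0.31   1.84  -0.     0.991 -0.973] F [-1.89  0.21  5.75] T [-0.107  0.538 -0.018] op 0.636
e6 0.10586055926978588
 t 17.05 pos [ 0.5295 -0.0399  0.0696] xax [0.781 0.625 0.   ] yax [ 0.001 -0.    -1.   ] yaw 0.675
q [-0.299  0.31   1.84  -0.     0.991 -0.973] F [-1.78 -0.11  5.99] T [-0.118  0.527  0.033] op 0.635
e6 0.019724764279089868
```

apply_moves(
  plan="0 0 0 0 0.6 0 0; 0 0 0 0 0.6 0 0; 0 0 0 0 0.4 0 0; 0 0 0 0 0.2 0 0; 0 0 0 0 0.1 0 0",
)

```text
time_s: 17.55
eef_pos: [0.5296, -0.0398, 0.0696]
eef_rot: [-0.689, 0.69, 0.157, -0.156]
wrist_force: [-1.4, 0.4, 5.6]
opening: 0.634
```

```bash
python3 s.py 2
```

```text
t 17.55 pos [ 0.5296 -0.0398  0.0696] xax [0.902 0.433 0.001] yax [ 0.001 -0.    -1.   ] yaw 0.447
q [-0.299  0.31   1.84   0.     0.99  -0.746] F [-1.37  0.38  5.6 ] T [-0.028  0.523 -0.037] op 0.634
e6 -0.00967490515904501
 t 17.6 pos [ 0.5296 -0.0398  0.0696] xax [0.902 0.432 0.001] yax [ 0.001 -0.    -1.   ] yaw 0.447
q [-0.299  0.31   1.84   0.     0.99  -0.746] F [-1.07  1.08  5.35] T [0.052 0.497 0.001] op 0.634
e6 -0.013269468618091196
```

apply_moves(
  plan="0 0 0 0 0.5 0 0; 0 0 0 0 0.5 0 0; 0 0 0 0 0.3 0 0; 0 0 0 0 0.2 0 0; 0 0 0 0 0.1 0 0",
)

```text
time_s: 18.1
eef_pos: [0.5297, -0.0397, 0.0695]
eef_rot: [-0.701, 0.701, 0.09, -0.09]
wrist_force: [-0.5, 0.3, 4.6]
opening: 0.634
```

```bash
python3 s.py 2
```

```text
t 18.1 pos [ 0.5297 -0.0397  0.0695] xax [0.968 0.252 0.001] yax [ 0.001 -0.    -1.   ] yaw 0.255
q [-0.299  0.31   1.84   0.     0.99  -0.554] F [-0.47  0.29  4.6 ] T [0.044 0.463 0.076] op 0.634
e6 -0.017244890914298594
 t 18.15 pos [ 0.5297 -0.0398  0.0696] xax [0.968 0.252 0.001] yax [ 0.001 -0.    -1.   ] yaw 0.255
q [-0.299  0.31   1.84   0.     0.99  -0.554] F [0.04 0.7  4.63] T [ 0.02   0.536 -0.003] op 0.635
e6 -0.013749071513302624
```

apply_moves(
  plan="0 0 0 0 0.5 0 0; 0 0 0 0 0.5 0 0; 0 0 0 0 0.3 0 0; 0 0 0 0 0.2 0 0; 0 0 0 0 0.1 0 0",
)

```text
time_s: 18.65
eef_pos: [0.5299, -0.0397, 0.0696]
eef_rot: [-0.707, 0.707, 0.023, -0.022]
wrist_force: [0.0, 1.4, 6.3]
opening: 0.637
```

```bash
python3 s.py 2
```

```text
t 18.65 pos [ 0.5299 -0.0397  0.0696] xax [0.998 0.063 0.002] yax [ 0.002 -0.    -1.   ] yaw 0.063
q [-0.299  0.31   1.84   0.     0.99  -0.362] F [0.05 1.4  6.29] T [0.23  0.415 0.036] op 0.637
e6 0.0236761593259871
 t 18.7 pos [ 0.5299 -0.0397  0.0696] xax [0.998 0.063 0.002] yax [ 0.002 -0.    -1.   ] yaw 0.063
q [-2.99e-01  3.10e-01  1.84e+00  1.00e-03  9.90e-01 -3.62e-01] F [0.22 0.65 6.82] T [0.2  0.43 0.05] op 0.637
e6 0.010883448121603578
```

apply_moves(
  plan="0 0 0 0 0.4 0 0; 0 0 0 0 0.4 0 0; 0 0 0 0 0.2 0 0; 0 0 0 0 0.1 0 0; 0 0 0 0 0.1 0 0",
)

```text
time_s: 19.2
eef_pos: [0.53, -0.0397, 0.0696]
eef_rot: [-0.707, 0.707, -0.028, 0.029]
wrist_force: [0.8, 1.6, 5.3]
opening: 0.636
```

```bash
python3 s.py 2
```

```text
t 19.2 pos [ 0.53   -0.0397  0.0696] xax [ 0.997 -0.08   0.002] yax [ 0.002 -0.    -1.   ] yaw -0.08
q [-2.99e-01  3.10e-01  1.84e+00  1.00e-03  9.90e-01 -2.19e-01] F [0.77 1.6  5.26] T [0.246 0.377 0.161] op 0.636
e6 -0.025106614921242
 t 19.25 pos [ 0.53   -0.0397  0.0696] xax [ 0.997 -0.081  0.002] yax [ 0.002 -0.    -1.   ] yaw -0.081
q [-2.99e-01  3.10e-01  1.84e+00  1.00e-03  9.90e-01 -2.18e-01] F [0.83 2.42 5.38] T [0.268 0.422 0.076] op 0.628
e6 0.01305025303736329
```

apply_moves(
  plan="0 0 0 0 0.4 0 0; 0 0 0 0 0.4 0 0; 0 0 0 0 0.2 0 0; 0 0 0 0 0.1 0 0; 0 0 0 0 0.1 0 0",
)

```text
time_s: 19.75
eef_pos: [0.5301, -0.0398, 0.0696]
eef_rot: [0.703, -0.703, 0.078, -0.08]
wrist_force: [1.4, 1.9, 5.5]
opening: 0.64
```

```bash
python3 s.py 2
```

```text
t 19.75 pos [ 0.5301 -0.0398  0.0696] xax [ 0.975 -0.222  0.002] yax [ 0.002 -0.    -1.   ] yaw -0.224
q [-2.990e-01  3.100e-01  1.839e+00  1.000e-03  9.900e-01 -7.500e-02] F [1.43 1.9  5.5 ] T [0.275 0.33  0.198] op 0.64
e6 0.05344637087546289
 t 19.8 pos [ 0.5301 -0.0397  0.0696] xax [ 0.975 -0.223  0.002] yax [ 0.002 -0.    -1.   ] yaw -0.225
q [-2.990e-01  3.100e-01  1.839e+00  1.000e-03  9.900e-01 -7.400e-02] F [-0.11  0.74  4.94] T [0.373 0.327 0.047] op 0.633
e6 0.0625599967315793
```

apply_moves(
  plan="0 0 0 0 0.5 0 0; 0 0 0 0 0.5 0 0; 0 0 0 0 0.3 0 0; 0 0 0 0 0.1 0 0; 0 0 0 0 0.1 0 0",
)

```text
time_s: 20.3
eef_pos: [0.5302, -0.0398, 0.0697]
eef_rot: [0.693, -0.693, 0.141, -0.143]
wrist_force: [1.9, 0.9, 5.5]
opening: 0.632
```

```bash
python3 s.py 3
```

```text
t 20.3 pos [ 0.5302 -0.0398  0.0697] xax [ 0.92  -0.393  0.002] yax [ 0.002 -0.    -1.   ] yaw -0.404
q [-2.990e-01  3.100e-01  1.839e+00  1.000e-03  9.890e-01  1.050e-01] F [1.93 0.91 5.51] T [0.472 0.22  0.339] op 0.632
e6 0.1880798488855362
 t 20.35 pos [ 0.5302 -0.0398  0.0696] xax [ 0.919 -0.394  0.002] yax [ 0.002 -0.    -1.   ] yaw -0.405
q [-2.990e-01  3.100e-01  1.839e+00  1.000e-03  9.890e-01  1.060e-01] F [2.55 0.96 5.14] T [0.37  0.171 0.163] op 0.638
e6 0.1337511884048581
 t 20.4 pos [ 0.5302 -0.0398  0.0697] xax [ 0.92  -0.393  0.002] yax [ 0.002 -0.    -1.   ] yaw -0.404
q [-2.990e-01  3.100e-01  1.839e+00  1.000e-03  9.890e-01  1.050e-01] F [1.   1.01 4.85] T [0.42  0.197 0.127] op 0.64
e6 0.2353257592767477
```

apply_moves(
  plan="0 0 0 0 0.5 0 0; 0 0 0 0 0.5 0 0; 0 0 0 0 0.3 0 0; 0 0 0 0 0.1 0 0; 0 0 0 0 0.1 0 0",
)

```text
time_s: 20.9
eef_pos: [0.5303, -0.0398, 0.0697]
eef_rot: [0.677, -0.677, 0.202, -0.204]
wrist_force: [2.0, 1.2, 5.1]
opening: 0.636
```

```bash
python3 s.py 3
```

```text
t 20.9 pos [ 0.5303 -0.0398  0.0697] xax [ 0.835 -0.551  0.002] yax [ 0.003 -0.    -1.   ] yaw -0.584
q [-2.990e-01  3.110e-01  1.839e+00  1.000e-03  9.890e-01  2.850e-01] F [1.97 1.23 5.09] T [0.486 0.11  0.48 ] op 0.636
e6 0.3270033001899719
 t 20.95 pos [ 0.5303 -0.0398  0.0697] xax [ 0.834 -0.552  0.002] yax [ 0.003 -0.    -1.   ] yaw -0.584
q [-2.990e-01  3.110e-01  1.839e+00  1.000e-03  9.890e-01  2.850e-01] F [1.66 0.79 5.57] T [0.477 0.146 0.25 ] op 0.635
e6 0.24373937398195267
 t 21.0 pos [ 0.5303 -0.0398  0.0697] xax [ 0.834 -0.551  0.002] yax [ 0.003 -0.    -1.   ] yaw -0.584
q [-2.990e-01  3.110e-01  1.839e+00  1.000e-03  9.890e-01  2.850e-01] F [2.71 1.26 3.91] T [0.428 0.127 0.27 ] op 0.634
e6 0.3278815280646086
```

apply_moves(
  plan="0 0 0 0 0.02 0 0; 0 0 0 0 0.02 0 0; 0 0 0 0 0.02 0 0; 0 0 0 0 0.02 0 0; 0 0 0 0 0.02 0 0",
)

```text
time_s: 21.5
eef_pos: [0.5304, -0.0398, 0.0697]
eef_rot: [0.676, -0.676, 0.206, -0.208]
wrist_force: [2.5, 1.9, 4.6]
opening: 0.631
```

```bash
python3 s.py 4|grep -v xax
```

```text
q [-2.990e-01  3.100e-01  1.839e+00  1.000e-03  9.890e-01  2.960e-01] F [2.55 1.87 4.6 ] T [0.444 0.066 0.483] op 0.631
e6 0.4162099678069353
q [-2.990e-01  3.100e-01  1.839e+00  1.000e-03  9.890e-01  2.960e-01] F [2.29 0.24 6.  ] T [0.456 0.118 0.411] op 0.639
e6 0.40395068004727364
q [-2.990e-01  3.100e-01  1.839e+00  1.000e-03  9.890e-01  2.960e-01] F [2.04 0.75 5.27] T [0.471 0.1   0.366] op 0.637
e6 0.39379147812724113
q [-2.990e-01  3.100e-01  1.839e+00  1.000e-03  9.890e-01  2.960e-01] F [ 1.26 -0.33  4.41] T [0.473 0.206 0.332] op 0.637
e6 0.38234833627939224
```

apply_moves(
  plan="0 0 0 0 0.03 0 0; 0 0 0 0 0.03 0 0; 0 0 0 0 0.03 0 0; 0 0 0 0 0.03 0 0; 0 0 0 0 0.03 0 0",
)

```text
time_s: 22.15
eef_pos: [0.5304, -0.0399, 0.0697]
eef_rot: [0.674, -0.674, 0.212, -0.214]
wrist_force: [1.2, 1.5, 4.9]
opening: 0.636
```

```bash
python3 s.py 4|grep -v xax
```

```text
q [-2.990e-01  3.110e-01  1.839e+00  1.000e-03  9.890e-01  3.140e-01] F [1.21 1.55 4.93] T [0.451 0.128 0.493] op 0.636
e6 0.42375583201646805
q [-2.990e-01  3.100e-01  1.839e+00  1.000e-03  9.890e-01  3.140e-01] F [2.82 2.08 4.38] T [0.437 0.064 0.385] op 0.636
e6 0.3877627942711115
q [-2.990e-01  3.100e-01  1.839e+00  1.000e-03  9.890e-01  3.140e-01] F [ 1.67 -0.01  4.7 ] T [0.451 0.097 0.374] op 0.634
e6 0.38835556246340275
q [-2.990e-01  3.100e-01  1.839e+00  1.000e-03  9.890e-01  3.140e-01] F [2.2  1.64 5.49] T [0.428 0.099 0.369] op 0.631
e6 0.3736042231321335
```

apply_moves(
  plan="0 0 0 0 -0.3 0 0; 0 0 0 0 -0.4 0 0; 0 0 0 0 -0.4 0 0; 0 0 0 0 -0.2 0 0; 0 0 0 0 -0.03 0 0",
)

```text
time_s: 22.8
eef_pos: [0.5303, -0.0398, 0.0697]
eef_rot: [0.689, -0.689, 0.158, -0.16]
wrist_force: [2.1, 1.1, 5.0]
opening: 0.634
```

```bash
python3 s.py 2
```

```text
t 22.8 pos [ 0.5303 -0.0398  0.0697] xax [ 0.899 -0.439  0.002] yax [ 0.003  0.    -1.   ] yaw -0.454
q [-2.990e-01  3.110e-01  1.839e+00  1.000e-03  9.890e-01  1.550e-01] F [2.12 1.14 4.97] T [ 0.384  0.156 -0.184] op 0.634
e6 -0.23192181251943111
 t 22.85 pos [ 0.5303 -0.0398  0.0697] xax [ 0.899 -0.439  0.002] yax [ 0.003  0.    -1.   ] yaw -0.454
q [-2.990e-01  3.100e-01  1.839e+00  1.000e-03  9.890e-01  1.550e-01] F [1.49 1.26 4.8 ] T [ 0.404  0.21  -0.067] op 0.637
e6 -0.09421744616702199
```

apply_moves(
  plan="0 0 0 0 0.05 0 0; 0 0 0 0 0.05 0 0; 0 0 0 0 0.03 0 0; 0 0 0 0 0.03 0 0; 0 0 0 0 0.03 0 0",
)

```text
time_s: 23.35
eef_pos: [0.5303, -0.0398, 0.0697]
eef_rot: [0.687, -0.687, 0.166, -0.168]
wrist_force: [1.4, 1.5, 5.6]
opening: 0.635
```

```bash
python3 s.py 2
```

```text
t 23.35 pos [ 0.5303 -0.0398  0.0697] xax [ 0.889 -0.459  0.002] yax [ 0.003 -0.    -1.   ] yaw -0.476
q [-2.990e-01  3.100e-01  1.839e+00  1.000e-03  9.890e-01  1.780e-01] F [1.41 1.5  5.62] T [0.434 0.196 0.355] op 0.635
e6 0.32481009140610695
 t 23.4 pos [ 0.5303 -0.0398  0.0697] xax [ 0.889 -0.459  0.002] yax [ 0.003 -0.    -1.   ] yaw -0.477
q [-2.990e-01  3.100e-01  1.839e+00  1.000e-03  9.890e-01  1.780e-01] F [2.04 1.9  5.81] T [0.479 0.145 0.251] op 0.637
e6 0.306908804923296
```

apply_moves(
  plan="0 0 0 0 0.04 0 0; 0 0 0 0 0.04 0 0; 0 0 0 0 0.03 0 0; 0 0 0 0 0.03 0 0; 0 0 0 0 0.03 0 0",
)

```text
time_s: 23.9
eef_pos: [0.5303, -0.0398, 0.0697]
eef_rot: [0.686, -0.685, 0.173, -0.175]
wrist_force: [1.7, 1.9, 5.0]
opening: 0.636
```

```bash
python3 s.py 2
```

```text
t 23.9 pos [ 0.5303 -0.0398  0.0697] xax [ 0.879 -0.477  0.002] yax [ 0.003 -0.    -1.   ] yaw -0.497
q [-2.990e-01  3.100e-01  1.839e+00  1.000e-03  9.890e-01  1.980e-01] F [1.75 1.86 4.96] T [0.485 0.148 0.379] op 0.636
e6 0.3358081541955471
 t 23.95 pos [ 0.5303 -0.0398  0.0697] xax [ 0.879 -0.477  0.002] yax [ 0.003 -0.    -1.   ] yaw -0.497
q [-2.990e-01  3.100e-01  1.839e+00  1.000e-03  9.890e-01  1.980e-01] F [2.1  0.81 5.09] T [0.433 0.141 0.305] op 0.63
e6 0.31648515723645687
```

apply_moves(
  plan="0 0 0 0 0 0 0.85; 0 0 0 0 0 0 1; 0 0 0 0 0 0 1; 0 0 0 0 0 0 1; 0 -0.3 0 0 0 0 1",
)

```text
time_s: 24.45
eef_pos: [0.5273, -0.0394, 0.082]
eef_rot: [0.685, -0.685, 0.176, -0.173]
wrist_force: [-0.2, 0.5, 0.2]
opening: 0.997
```

apply_moves(
  plan="0 -0.6 0 0 0 0 1; 0 -0.6 0 0 0 0 1; 0 -0.6 0 0 0 0 1; 0 -0.6 0 0 0 0 1; 0 -0.3 0 0 0 0 1",
)

```text
time_s: 24.95
eef_pos: [0.5302, -0.0401, 0.2218]
eef_rot: [-0.685, 0.685, -0.173, 0.176]
wrist_force: [-0.2, 0.1, -0.0]
opening: 0.998
```

apply_moves(
  plan="-0.6 -0.2 0.6 0 0 0 1; -0.7 -0.2 0.6 0 0 0 1; -0.7 -0.2 0.6 0 0 0 1; -0.7 0 0.6 0 0 0 1; -0.4 0 0.3 0 0 0 1",
)

```text
time_s: 25.45
eef_pos: [0.4561, 0.1555, 0.2492]
eef_rot: [0.686, -0.685, 0.173, -0.174]
wrist_force: [-0.0, -0.6, 0.1]
opening: 1.006
```

```bash
python3 s.py 2;python3 -c "
from h import *
for c in('side','top'):
    im=ctrl.camera(c)[:,:,::-1]; cv2.imwrite(f'pics/{c}9.png',im)
    u,v=proj(c,[.565,-.045,.02])[0].astype(int); cv2.imwrite(f'pics/{c}9c.png',cv2.resize(im[v-35:v+35,u-45:u+45],None,fx=8,fy=8,interpolation=cv2.INTER_CUBIC))"
```

```text
t 25.45 pos [0.4561 0.1555 0.2492] xax [ 0.88  -0.476  0.   ] yax [ 0.001  0.001 -1.   ] yaw -0.496
q [ 8.100e-02 -3.900e-02  1.827e+00  1.000e-03  1.353e+00  5.770e-01] F [-0.02 -0.58  0.07] T [-0.043  0.023  0.005] op 1.006
e6 -0.2948183286935091
 t 25.5 pos [0.4548 0.1574 0.2489] xax [ 0.88  -0.475 -0.002] yax [-0.001  0.002 -1.   ] yaw -0.495
q [ 0.084 -0.04   1.828  0.002  1.354  0.578] F [-2.51  2.15 -0.36] T [0.062 0.07  0.029] op 0.998
e6 0.02900018182117492
```

View pics/side9c.png

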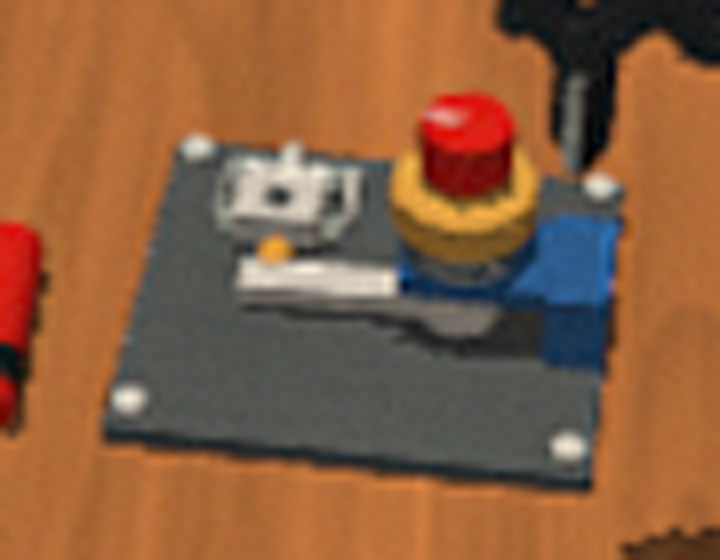

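View pics/top9.png

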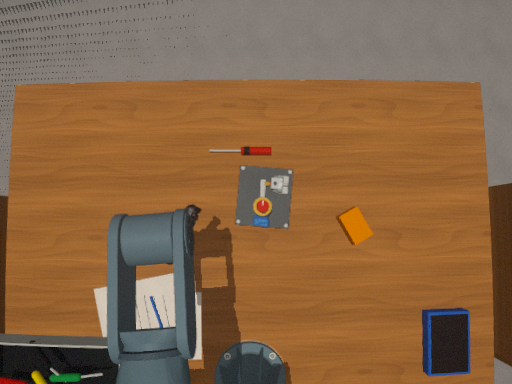

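```bash
python3 -c "
import cv2,numpy as np
a=cv2.imread('pics/side8.png').astype(int);b=cv2.imread('pics/side9.png').astype(int)
m=lambda im:(im[190:203,250:264,2]>200)&(im[190:203,250:264,0]<110)&(im[190:203,250:264,1]>110)
for im in(a,b):
    h=cv2.cvtColor(im.astype(np.uint8),cv2.COLOR_BGR2HSV).astype(int)[175:215,235:262]
    y,x=np.nonzero((h[...,0]>9)&(h[...,0]<22)&(h[...,1]>170)&(h[...,2]>190)); print(len(x),x.mean()+235,y.mean()+175)
"
```

```text
15 251.8 202.06666666666666
17 252.0 203.35294117647058
```

View pics/top9c.png

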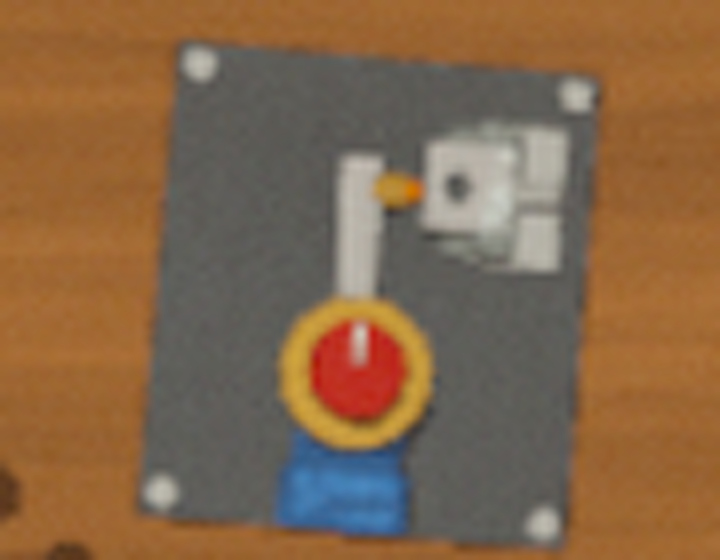

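```bash
python3 -c "
from h import *
S=8
up=lambda n:cv2.resize(cv2.imread(n),None,fx=S,fy=S,interpolation=cv2.INTER_CUBIC)
A=up('pics/side8.png');C=up('pics/side7.png');B=up('pics/side9.png')
for nm,X in(('arm+nose',[.597,-.04,.025]),('vise',[.6,-.09,.03]),('bolt',[.65,.018,.014])):
    u,v=(proj('side',X)[0]*S).astype(int); r=(9 if nm!='arm+nose' else 8)*S
    T=B[v-r:v+r,u-r:u+r]
    for n,I in(('8',A),('7',C)):
        m=cv2.matchTemplate(I[v-r-4*S:v+r+4*S,u-r-4*S:u+r+4*S],T,cv2.TM_CCOEFF_NORMED);_,s,_,l=cv2.minMaxLoc(m); print(nm,n,'shift px (old-new)',(l[0]-4*S)/S,(l[1]-4*S)/S,round(s,3))
"
```

```text
arm+nose 8 shift px (old-new) 0.0 0.0 0.999
arm+nose 7 shift px (old-new) -0.125 0.5 0.957
vise 8 shift px (old-new) 0.0 0.0 0.999
vise 7 shift px (old-new) 0.0 0.125 0.986
bolt 8 shift px (old-new) 0.0 0.0 0.998
bolt 7 shift px (old-new) 0.0 0.0 0.998
```

The arm has not moved since contact: zero shift between pictures, with the vise and bolt as controls. Handing in.

```bash
python3 -c "
from h import *
print(ctrl.hand_in()); st()"
```

```text
the job is handed in; nothing more can be done
None
the job is handed in; nothing more can be done
```

The swing stop is set to the part and locked, and I handed the job in at about 25.6 s of the 64 s allowed.

- **Loosening:** I turned the brass ring about 1.86 rad anticlockwise. By the end only the roughly 0.02 N m drag was left, within sensor noise.
- **Setting the stop:** I turned the red knob about 0.51 rad clockwise in small final steps. Torque rose by about 0.15 N m over the drag, which puts the nose at roughly 2 N on the part. That is well under the 8 N limit.
- **Tightening:** I first overshot to about 0.42 N m by the joint effort (0.49 by the wrist sensor). I backed the ring off about 0.15 rad and crept forward again, ending at 0.34 N m by joint effort and 0.38 by the wrist. The ring stopped about 0.3 rad short of its original overtight position. I then released it and moved the arm clear.

**Last checks:** The pictures show the nose on the part, and the arm and nose did not shift between contact and after tightening. To the eye the boxes and screwdriver are where they were. A rough colour count of the nose had suggested a 1.3-pixel shift; I put that down to wood-coloured pixels, since matching the image patches gave none.

The wrist torque readings were noisy (about ±0.05 N m) and read 0.03 to 0.07 above the joint effort while turning slowly, so the final 0.35 N m is good to about ±0.04.

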